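# Confirm the pick at the lit bin and close the order

## Task

The parts from the bin with the lit amber button are already in the kit tray: confirm that pick by gently pressing the lit button with the fingertips, about half way down or more so that it registers, and letting it spring back, then close the order the same way with the big blue button on the grey control box beside the rack, and draw the hand clear. Do not touch the three modules with dark buttons, and do not shift or lift the control box, the bins or anything else on the bench.

Things in the scene. Friction and masses are not known exactly. Their poses are not given: they have to be found in the camera images.
- rack: fixed pick-to-light rack: grey steel tray 420 mm wide, reaching 290 mm back from the rail, with four blue bins side by side; along its front a sloping aluminium rail carries four button modules 100 mm apart, one before each bin. Its frame is under 55 mm high; origin on the bench below the middle of the rail; x towards the bins, y along the rail
- module_lit: the module whose button is lit: grey module 92 mm wide, 62 mm deep, 25 mm thick on the rail at the front of the rack; its face slopes 0.4 rad (23 degrees) from level, lower towards the robot. Origin on the bench straight below the middle of the housing; x from the rail to the bins, y along the rail, z up. A small black display (at +y) and two tiny keys (at -y) beside the button belong to the housing
- lit_button (a joint): the lit, glowing amber button: spring push button, travel 10 mm; 0 = out, grows as it is pressed, 0.010 = down on its hard stop. The spring pushes back with 1.5 N at the start, 4.7 N at 0.004, 5.5 N half way and 9.5 N at the stop; it springs back by itself. It registers when nearly half way down (beyond 0.004 for 0.05 s); it is out again below 0.001
- lit_button_top (a point): centre of the top face of that button (a round cap 30 mm in diameter, standing 14 mm proud of the module's face), about 69 mm above the bench; moves with the button. Its z axis points straight out of the button (up and, at 0.4 rad from the vertical, towards the robot): the button is pressed along -z
- module_a: a module with a dark button: like module_lit, but its button is dark grey, unlit, and its display blank
- dark_button_a (a joint): the dark button of module_a, same spring and travel as the lit one
- dark_button_a_top (a point): centre of that dark button's top face, axes as for the lit one
- module_b: a module with a dark button: like module_lit, but its button is dark grey, unlit, and its display blank
- dark_button_b (a joint): the dark button of module_b, same spring and travel as the lit one
- dark_button_b_top (a point): centre of that dark button's top face, axes as for the lit one
- module_c: a module with a dark button: like module_lit, but its button is dark grey, unlit, and its display blank
- dark_button_c (a joint): the dark button of module_c, same spring and travel as the lit one
- dark_button_c_top (a point): centre of that dark button's top face, axes as for the lit one
- bin_a: open-fronted blue stacking bin of screws, nuts or rivets, 200 mm deep, 92 mm wide, 80 mm high at the rear and 42 mm at its front lip, 0.9 kg, loose on the rack's 12 mm high tray; origin at the middle of its underside
- bin_b: open-fronted blue stacking bin of screws, nuts or rivets, 200 mm deep, 92 mm wide, 80 mm high at the rear and 42 mm at its front lip, 0.9 kg, loose on the rack's 12 mm high tray; origin at the middle of its underside
- bin_c: open-fronted blue stacking bin of screws, nuts or rivets, 200 mm deep, 92 mm wide, 80 mm high at the rear and 42 mm at its front lip, 0.9 kg, loose on the rack's 12 mm high tray; origin at the middle of its underside
- bin_d: open-fronted blue stacking bin of screws, nuts or rivets, 200 mm deep, 92 mm wide, 80 mm high at the rear and 42 mm at its front lip, 0.9 kg, loose on the rack's 12 mm high tray; origin at the middle of its underside
- order_box: order control box, a light grey block 90 x 110 x 60 mm on a rubber foot, 1.4 kg, standing loose on the bench to one side of the rack (left or right), with a big round blue button in the middle of its top; origin at the middle of its underside, z up
- order_button (a joint): the big blue order-complete button on the control box: spring push button, travel 10 mm; 0 = out, grows as it is pressed, 0.010 = down on its hard stop. The spring pushes back with 1.5 N at the start, 4.7 N at 0.004, 5.5 N half way and 9.5 N at the stop; it springs back by itself. It registers when nearly half way down (beyond 0.004 for 0.05 s); it is out again below 0.001
- order_button_top (a point): centre of the top face of the blue button (round cap 40 mm in diameter, standing 14 mm proud of the box's top, 74 mm above the bench); z axis up, pressed straight down; moves with the button
- kit_tray: grey two-compartment tray 150 x 105 x 35 mm with the parts picked so far, 0.8 kg, on the other side of the rack from the control box; origin at the middle of its underside
- hammer: engineer's hammer with a blue and black handle, about 250 mm long and 100 mm across the head, 32 mm high, lying across the bench between the robot and the rack; origin on the bench below the handle, 90 mm from the head; x axis along the handle towards the head
- disc_carton: white and blue open carton of cutting discs, 128 mm square and 50 mm high, its blue flap standing up on the robot side to about 115 mm; origin at the middle of its underside
- grinding_disc: grinding disc 116 mm in diameter, 7 mm thick, lying flat on the bench; origin at the middle of its underside

How it is judged:
By the outcome, as a careful person would: the job done as asked, in the order asked, and still so for the second after the job is handed in, with the robot touching nothing.
It also fails if it takes over 45 s, if anything falls off the work surface, if the arm or the gripper's body presses on something with over 40 N, if the wrist force passes 120 N, or if a joint passes its speed limit or range.

## Robot

A 7-joint arm with a two-finger parallel gripper is mounted at the origin on the work surface. World frame = base frame: x ahead of the robot, y to its left, z up, the work surface at z = 0. Lengths are in m, angles in rad, forces in N, time in s.
With the tool pointing down it reaches from about 0.4 to 0.875 m from the base axis. Payload 19.3 kg.
Tool frame: the origin (TCP) lies at the very end of the fingers, on their centre line; the grasp point (between the pads) lies 19 mm behind it; z points along the fingers, x is the direction in which the jaws open and shut, and the axes are right-handed (so a half turn about z gives the same grasp; the last joint's range is limited). The gripper opens to 85 mm and grips with 20 to 120 N. Pads are 22 mm wide; open, the fingers measure 114 mm over their backs; the gripper's body (76 mm by 85 mm) begins 54 mm behind the grasp point. The pads swing forward as they close: fully open they stand 13 mm farther back than shut.
Start: joints at [1.202, 0.521, -0.036, 1.599, 0.021, 1.021, -0.113], TCP at [0.184, -0.597, 0.231] pointing down, gripper open.
Joint ranges: [-2.91, 2.91], [-0.3, 2.13], [-1.5, 1.42], [0.17, 2.43], [-1.26, 4.41], [0.16, 1.93], [-2.52, 2.52]. Speed limits (rad/s): [1.89, 1.89, 2.39, 2.39, 3.01, 3.01, 3.01].

## Interface

Orientations are given as [roll, pitch, yaw] about the fixed x, y, z axes, in that order (R = Rz(yaw) Ry(pitch) Rx(roll)).
In Python, from workcell import observe, eyes, job_done gives the robot as it stands. The module is installed in compiled form; this text tells all that it offers.
- The arm moves only by the shell command python3 -m pendant 'ROWS' [FORCE]. ROWS is JSON, a list of rows, each an object of numbers: "dx", "dy", "dz": the shift along the tool's x, y, z in mm; "ax", "ay", "az": the turn, a rotation vector about the tool's x, y, z in degrees; "claw": the finger opening in mm, from 0 to 85.4. A call has 1 to 10 rows; each row is the pose to reach, as a shift and turn from the pose commanded when the call began, along the tool's axes at that moment; what a row does not reach only later rows make up. A row lasts 1/12 s, in which the tool goes at most 41.7 mm and 7.16 degrees, less where a joint would pass 70% of its speed; a pose out of reach is approached as far as the arm can. A call with a gripper value outside its range is refused whole. The fingers move at their own pace and stop on an object; FORCE is the grip in N (left out, the last holds). Time passes only in rows, so rows that repeat a pose let the fingers close. It gives the time, the measured TCP pose, the force and the opening at its end, in the units of the state.
- observe(): the state, without advancing time (a new reading comes with each control period).
- eyes.grab_frame(name): name is "scene" or "top" or "wrist"; returns a dict with "image" (420x560x3 uint8, blue, green, red), "fovy" (degrees; the focal length in pixels is half the picture's height over the tangent of half this angle, whatever the lens; pixels are square), "cx", "cy" (the principal point, pixels), "view" (4x4, takes a point from world to camera coordinates). Camera axes: x right, y up, looking along -z (the intrinsics and any distortion apply to the point x, -y, -z); pixel columns grow to the right and rows downward; lengths in m; the calibration is good to about 2 mm. A picture is of the moment at which its call begins. There is no depth.
- job_done(): hands the job in, once; it reports no verdict.
The state is a dict: "clock": time; "qpos": joint angles; "qd": joint speeds; "joint_efforts": joint torques, N m; "position": TCP position; "tool_rot": TCP orientation; "force": force on the tool from outside, world axes, zero at the start; "moment": the same for the moment, N m; "grip_width": finger opening in m.
Only numpy, scipy, OpenCV 4.12 (cv2) and the standard library are available. Lean on these libraries where they do the work, as an engineer would, in place of code of your own. Each camera call takes 0.05 s, during which the arm holds its last target.

## Working session

There is one attempt and no reset: what is moved stays moved. The work goes in short steps, Python scripts to look and compute and a shell command to move; the robot and the scene stay as the last step left them, time stands still between calls to the robot, and variables do not carry over. Pictures are saved under pics/ and viewed, and the job is handed in when it is done.

```bash
mkdir -p pics; cat > h.py <<'E'
import numpy as np,cv2
from workcell import observe,eyes
def grab(n,f):
    d=eyes.grab_frame(n); cv2.imwrite(f'pics/{f}.png',d['image']); np.savez(f'pics/{f}.npz',**{k:v for k,v in d.items()}); return d
def ray(d,u,v):
    f=210/np.tan(np.radians(float(d['fovy']))/2)
    V=np.array(d['view']);R=V[:3,:3];t=V[:3,3]
    c=np.array([(u-d['cx'])/f,-(v-d['cy'])/f,-1.]); return -R.T@t, R.T@c
def plane(d,u,v,z):
    o,r=ray(d,u,v); return o+r*(z-o[2])/r[2]
def proj(d,p):
    f=210/np.tan(np.radians(float(d['fovy']))/2)
    V=np.array(d['view']);c=V[:3,:3]@p+V[:3,3]; return d['cx']+f*c[0]/-c[2], d['cy']-f*c[1]/-c[2]
E
python3 - <<'E'
from h import *
for n in ['scene','top','wrist']:
    d=grab(n,n+'0'); print(n,d.keys(),d['fovy'],d['cx'],d['cy'],[ (k,d[k]) for k in d if k not in('image','view','fovy','cx','cy')])
    o,_=ray(d,0,0);print(o)
s=observe();print(s)
E
```

```text
scene dict_keys(['image', 'fovy', 'cx', 'cy', 'view']) 45.16141000108686 280.8458063370255 214.75299828455132 []
[1.37016256 0.02507369 0.82843109]
top dict_keys(['image', 'fovy', 'cx', 'cy', 'view']) 56.93022350064582 279.9999091132054 208.31662554505252 []
[ 0.44531598 -0.00408286  1.01180786]
wrist dict_keys(['image', 'fovy', 'cx', 'cy', 'view']) 58.103077649124955 273.57185666021996 217.741845872665 []
[ 0.24694612 -0.57540372  0.37418918]
{'clock': 0.15, 'qpos': array([ 1.20179574,  0.52188268, -0.03633908,  1.59987821,  0.02120729,
        1.02106844, -0.112814  ]), 'qd': array([ 0.00051172, -0.00211468, -0.00025391, -0.00155577,  0.00101487,
       -0.00182378,  0.00019252]), 'joint_efforts': array([ 3.00260879e-03, -9.27390862e+01,  1.98116720e+00, -3.70053756e+01,
        1.80169864e-02,  6.51722701e-03, -1.02060899e-04]), 'position': array([ 0.18388774, -0.59707657,  0.23085391]), 'tool_rot': array([ 3.14153621e+00,  8.49661723e-04, -1.27200815e+00]), 'force': array([-0.02847047,  0.23086457, -0.41498025]), 'moment': array([-0.04136891, -0.02865688, -0.0280091 ]), 'grip_width': 0.08539662918509967}
```

View pics/top0.png

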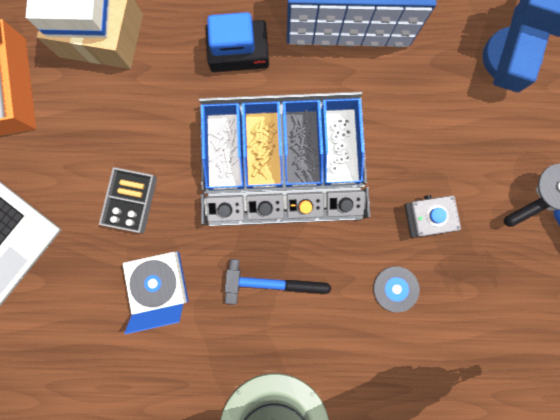

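View pics/scene0.png

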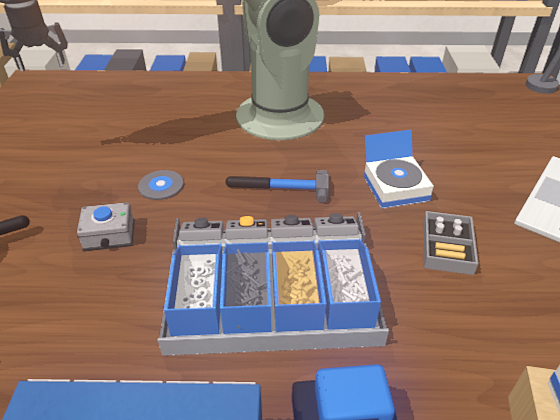

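View pics/wrist0.png

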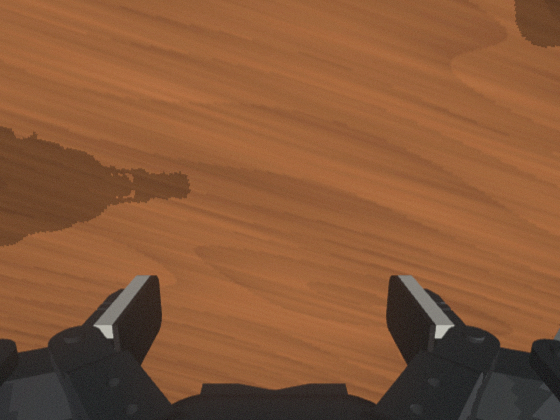

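The lit button is the third module from the left, at about (306,207) in top and (247,221) in scene. The blue button is at (438,216) in top and (102,213) in scene. I'll measure both by colour mask.

```bash
cat > m.py <<'E'
from h import *
def blob(d,lo,hi,box):
    x0,y0,x1,y1=box
    h=cv2.cvtColor(np.ascontiguousarray(d['image']),cv2.COLOR_BGR2HSV)
    m=cv2.inRange(h,lo,hi); k=np.zeros_like(m);k[y0:y1,x0:x1]=m[y0:y1,x0:x1]
    n,l,s,c=cv2.connectedComponentsWithStats(k); i=1+np.argmax(s[1:,4]); return c[i],s[i]
E
python3 - <<'E'
from m import *
T=dict(np.load('pics/top0.npz'));S=dict(np.load('pics/scene0.npz'))
amb=((12,140,150),(32,255,255));blu=((98,130,80),(125,255,255))
ct=blob(T,*amb,(294,190,320,222));cs=blob(S,*amb,(232,210,262,232))
bt=blob(T,*blu,(420,200,455,232));bs=blob(S,*blu,(85,200,120,228))
def tri(a,b):
    o1,r1=ray(T,*a);o2,r2=ray(S,*b)
    k=np.linalg.lstsq(np.c_[r1,-r2],o2-o1,rcond=None)[0];p,q=o1+k[0]*r1,o2+k[1]*r2;return (p+q)/2,np.linalg.norm(p-q)
for n,a,b,z in(('lit',ct,cs,.066),('blue',bt,bs,.072)):
    print(n,a,b);print(plane(T,*a[0],z),plane(S,*b[0],z),tri(a[0],b[0]))
# rail direction: dark buttons
import cv2
im=T['image'];cv2.imwrite('pics/topz.png',cv2.resize(im[180:240,195:475],None,fx=2.85,fy=2.85,interpolation=cv2.INTER_CUBIC))
im=S['image'];cv2.imwrite('pics/scz.png',cv2.resize(im[190:260,70:370],None,fx=2.6,fy=2.6,interpolation=cv2.INTER_CUBIC))
for c in((224,210),(265,208.5),(346,205)):print(plane(T,*c,.067))
E
```

```text
lit (array([304.59259259, 205.53703704]), array([299, 200,  13,  13,  54], dtype=int32)) (array([246.00806452, 220.4516129 ]), array([240, 216,  14,  10, 124], dtype=int32))
[ 0.55225584 -0.06190742  0.066     ] [ 0.55144002 -0.06443173  0.066     ] (array([ 0.55224228, -0.06310304,  0.0667195 ]), np.float64(0.0024773928988855863))
blue (array([433.45652174, 216.7173913 ]), array([430, 209,  11,  14,  46], dtype=int32)) (array([102.26262626, 213.43434343]), array([ 94, 207,  18,  14, 198], dtype=int32))
[ 0.53050195 -0.37544048  0.072     ] [ 0.53963583 -0.38626875  0.072     ] (array([ 0.53208073, -0.38462811,  0.06363601]), np.float64(0.011015789586085123))
[0.53716502 0.1355405  0.067     ]
[0.54288096 0.03513215 0.067     ]
[ 0.55551079 -0.16344125  0.067     ]
```

```bash
python3 -c "
import cv2,numpy as np
a=cv2.imread('pics/topz.png');b=cv2.imread('pics/scz.png');w=max(a.shape[1],b.shape[1])
p=lambda i:cv2.copyMakeBorder(i,0,4,0,w-i.shape[1],0)
cv2.imwrite('pics/z.png',np.vstack([p(a),p(b)]))"
```

```text
(no output)
```

View pics/z.png

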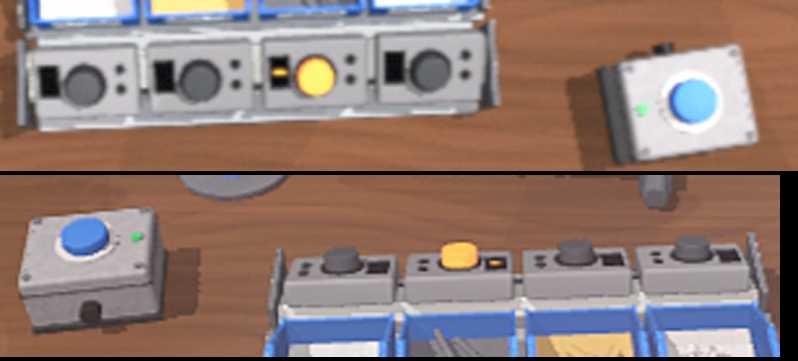

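```bash
cat > mv.py <<'E'
from h import *
from scipy.spatial.transform import Rotation as Ro
def go(p,yaw,tilt,cmd=None):
    s=observe(); p0,r0=(s['position'],Ro.from_euler('xyz',s['tool_rot'])) if cmd is None else cmd
    r=Ro.from_euler('z',yaw)*Ro.from_euler('y',-tilt)*Ro.from_euler('x',np.pi)
    print('shift mm',(r0.inv().apply(np.array(p)-p0)*1e3).round(2),'turn deg',np.degrees((r0.inv()*r).as_rotvec()).round(2))
    print('tool z',r.apply([0,0,1]).round(3))
    return np.array(p),r
E
python3 - <<'E'
from m import *
from mv import go
T=dict(np.load('pics/top0.npz'));S=dict(np.load('pics/scene0.npz'))
amb=((10,90,120),(35,255,255));blu=((95,90,60),(125,255,255))
for n,a,b,z in(('lit',blob(T,*amb,(298,197,316,217)),blob(S,*amb,(232,210,262,232)),.069),('blue',blob(T,*blu,(425,200,455,232)),blob(S,*blu,(85,200,120,228)),.074)):
    print(n,a,b,plane(T,*a[0],z),plane(S,*b[0],z))
print(plane(T,305.9,207,.069),plane(T,438.2,215.4,.074))
go([.49,-.065,.23],.0615,0)
E
```

```text
lit (array([305.33548387, 206.52258065]), array([299, 200,  14,  14, 155], dtype=int32)) (array([246.79562044, 213.02189781]), array([232, 210,  30,  10, 137], dtype=int32)) [ 0.54952529 -0.06357541  0.069     ] [ 0.53017105 -0.06392653  0.069     ]
blue (array([437.59067358, 215.03626943]), array([430, 208,  16,  15, 193], dtype=int32)) (array([102.21428571, 213.40952381]), array([ 93, 207,  19,  14, 210], dtype=int32)) [ 0.53462237 -0.38477637  0.074     ] [ 0.54175122 -0.38531165  0.074     ]
[ 0.5483774 -0.0649728  0.069    ] [ 0.53376474 -0.38623635  0.074     ]
shift mm [-418.39 -449.17    1.18] turn deg [-3.00e-02  4.00e-02 -7.64e+01]
tool z [ 0. -0. -1.]
```

```bash
python3 -m pendant '[{"dx":-25,"dy":-27,"az":-4.5,"claw":0},{"dx":-50,"dy":-54,"az":-9,"claw":0},{"dx":-75,"dy":-81,"az":-14,"claw":0},{"dx":-100,"dy":-108,"az":-19,"claw":0},{"dx":-125,"dy":-135,"az":-24,"claw":0},{"dx":-150,"dy":-162,"az":-29,"claw":0},{"dx":-175,"dy":-189,"az":-34,"claw":0},{"dx":-200,"dy":-216,"az":-39,"claw":0},{"dx":-225,"dy":-243,"az":-43,"claw":0},{"dx":-250,"dy":-270,"az":-47,"claw":0}]' 20
python3 -c "
from mv import *
go([.49,-.065,.23],.0615,0)"
```

```text
shift mm [-418.39 -449.17    1.18] turn deg [-3.00e-02  4.00e-02 -7.64e+01]
tool z [ 0. -0. -1.]schema error: expected keys dx, dy, dz, ax, ay, az, claw
```

All keys are required in each row.

```bash
python3 -m pendant '[{"dx":-25,"dy":-27,"dz":0,"ax":0,"ay":0,"az":-4.5,"claw":0},{"dx":-50,"dy":-54,"dz":0,"ax":0,"ay":0,"az":-9,"claw":0},{"dx":-75,"dy":-81,"dz":0,"ax":0,"ay":0,"az":-14,"claw":0},{"dx":-100,"dy":-108,"dz":0,"ax":0,"ay":0,"az":-19,"claw":0},{"dx":-125,"dy":-135,"dz":0,"ax":0,"ay":0,"az":-24,"claw":0},{"dx":-150,"dy":-162,"dz":0,"ax":0,"ay":0,"az":-29,"claw":0},{"dx":-175,"dy":-189,"dz":0,"ax":0,"ay":0,"az":-34,"claw":0},{"dx":-200,"dy":-216,"dz":0,"ax":0,"ay":0,"az":-39,"claw":0},{"dx":-225,"dy":-243,"dz":0,"ax":0,"ay":0,"az":-43,"claw":0},{"dx":-250,"dy":-270,"dz":0,"ax":0,"ay":0,"az":-47,"claw":0}]' 20
python3 -c "
from mv import *
go([.49,-.065,.23],.0615,0)"
```

```text
clock: 0.98
position: [0.3689, -0.2773, 0.2314]
tool_rot: [3.141, -0.0, -0.448]
force: [1.5, -0.2, 0.8]
grip_width: -0.0003
shift mm [  17.14 -243.83    1.35] turn deg [ 1.000e-02 -1.000e-02 -2.921e+01]
tool z [ 0. -0. -1.]
```

```bash
python3 -m pendant '[{"dx":2,"dy":-30,"dz":0,"ax":0,"ay":0,"az":-4,"claw":0},{"dx":4,"dy":-60,"dz":0,"ax":0,"ay":0,"az":-8,"claw":0},{"dx":6,"dy":-90,"dz":0,"ax":0,"ay":0,"az":-12,"claw":0},{"dx":8,"dy":-120,"dz":0,"ax":0,"ay":0,"az":-16,"claw":0},{"dx":11,"dy":-150,"dz":0,"ax":0,"ay":0,"az":-20,"claw":0},{"dx":13,"dy":-180,"dz":0,"ax":0,"ay":0,"az":-24,"claw":0},{"dx":15,"dy":-210,"dz":0,"ax":0,"ay":0,"az":-27,"claw":0},{"dx":17,"dy":-244,"dz":1,"ax":0,"ay":0,"az":-29.2,"claw":0},{"dx":17,"dy":-244,"dz":1,"ax":0,"ay":0,"az":-29.2,"claw":0}]'
python3 -c "
from mv import *
d=grab('wrist','w1')
for p in ([.549,-.0645,.069],[.535,-.386,.074]): print(proj(d,np.array(p)))
grab('scene','s1')"
```

```text
clock: 1.73
position: [0.4925, -0.061, 0.2304]
tool_rot: [-3.139, -0.002, 0.066]
force: [-0.1, 0.3, 0.1]
grip_width: 0.0
(np.float64(341.05168453067307), np.float64(209.8040124976323))
(np.float64(293.7361118668644), np.float64(510.18303349402026))
```

View pics/w1.png

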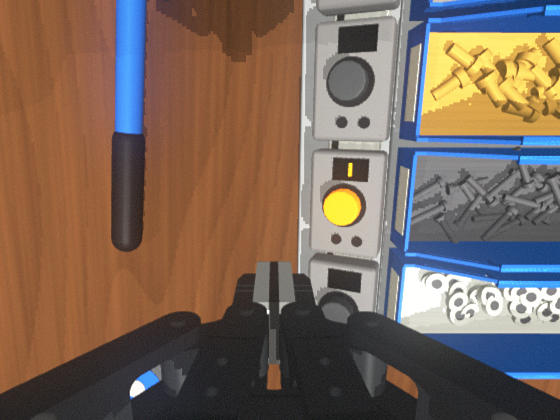

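The wrist view shows the amber button at about (342,206); I predicted (341,210). I'll refine the position and plan a tilted hover.

```bash
python3 -c "
from m import *
from mv import *
d=dict(np.load('pics/w1.npz'))
c,s=blob(d,(15,120,120),(35,255,255),(315,183,370,230));print(c,s,plane(d,*c,.068))
print(plane(d,350,81,.068))
yaw=np.arctan2(*(np.array([0.0]*2)+0)[:2]) 
D=plane(d,350,81,.069)-plane(d,*c,.069);print(D,np.arctan2(-D[0],D[1]))
c0=np.array([.549,-.063,.069])
n=np.array([-np.sin(.4)*np.cos(.0615),-np.sin(.4)*np.sin(.0615),np.cos(.4)])
print(c0+n*.05); go(c0+n*.05,.0615,.4); print(Ro.from_euler('z',.0615).as_matrix()[:,0])
"
```

```text
[341.59610028 207.08913649] [ 323  189   38   37 1077] [ 0.5493926 -0.0623905  0.068    ]
[0.54465344 0.03651827 0.068     ]
[-0.00472367  0.09858547  0.        ] 0.047877827644106065
[ 0.52956589 -0.06419671  0.11505305]
shift mm [ 39.25   0.93 114.94] turn deg [-1.000e-02  2.295e+01 -9.000e-02]
tool z [ 0.389  0.024 -0.921]
[0.99810947 0.06146124 0.        ]
```

```bash
python3 -m pendant '[{"dx":8,"dy":0,"dz":15,"ax":0,"ay":4,"az":0,"claw":0},{"dx":16,"dy":0,"dz":35,"ax":0,"ay":8,"az":0,"claw":0},{"dx":24,"dy":0.5,"dz":55,"ax":0,"ay":13,"az":0,"claw":0},{"dx":32,"dy":1,"dz":75,"ax":0,"ay":18,"az":0,"claw":0},{"dx":39,"dy":1,"dz":95,"ax":0,"ay":23,"az":0,"claw":0},{"dx":39,"dy":1,"dz":115,"ax":0,"ay":23,"az":0,"claw":0},{"dx":39,"dy":1,"dz":115,"ax":0,"ay":23,"az":0,"claw":0},{"dx":39,"dy":1,"dz":115,"ax":0,"ay":23,"az":0,"claw":0}]'
python3 -c "
from m import *
from mv import *
d=grab('wrist','w2');grab('scene','s2');t=grab('top','t2')
c0=np.array([.549,-.063,.069]);print(proj(d,c0))
n=np.array([-np.sin(.4)*np.cos(.0615),-np.sin(.4)*np.sin(.0615),np.cos(.4)])
go(c0+n*.015,.0615,.4);s=observe();print(s['position'],s['tool_rot'],s['force'],proj(d,s['position']))"
```

```text
clock: 2.5
position: [0.5294, -0.0693, 0.1185]
tool_rot: [3.134, -0.398, 0.056]
force: [1.1, -0.1, 0.8]
grip_width: -0.0001
(np.float64(271.8036038870412), np.float64(234.19883052145693))
shift mm [-0.54 -5.5  38.44] turn deg [ 0.61  0.21 -0.28]
tool z [ 0.389  0.024 -0.921]
[ 0.52912473 -0.06932955  0.11852175] [ 3.13305105 -0.39638774  0.05620481] [ 0.79600608  0.11676102 -0.29255009] (np.float64(272.6889829086265), np.float64(286.58593665875475))
```

View pics/w2.png

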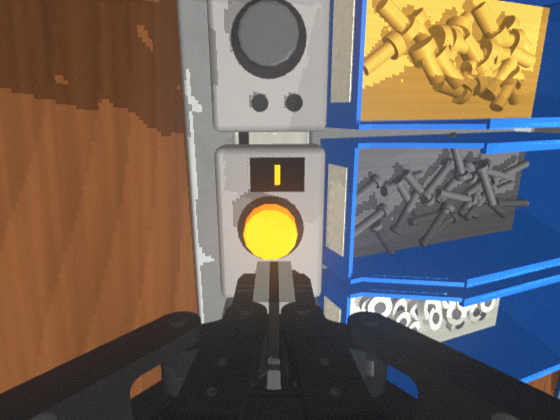

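View pics/s2.png

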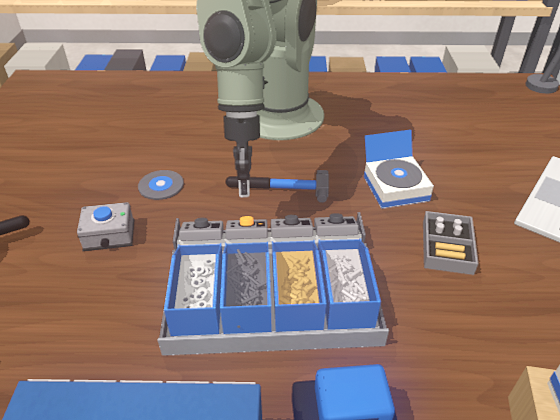

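Laterally, the fingers line up with the amber button (271,231). Next I close in to about 12 mm above the cap and check the force.

```bash
python3 -m pendant '[{"dx":-0.5,"dy":-3,"dz":10,"ax":0,"ay":0,"az":0,"claw":0},{"dx":-0.5,"dy":-6.5,"dz":20,"ax":0,"ay":0,"az":0,"claw":0},{"dx":-0.5,"dy":-6.5,"dz":30,"ax":0,"ay":0,"az":0,"claw":0},{"dx":-0.5,"dy":-6.5,"dz":39,"ax":0,"ay":0,"az":0,"claw":0},{"dx":-0.5,"dy":-6.5,"dz":39,"ax":0,"ay":0,"az":0,"claw":0},{"dx":-0.5,"dy":-6.5,"dz":39,"ax":0,"ay":0,"az":0,"claw":0}]'
python3 -c "
from m import *
from mv import *
d=grab('wrist','w3');d2=grab('scene','s3')
c0=np.array([.549,-.062,.069]);print(proj(d,c0))
n=np.array([-np.sin(.4)*np.cos(.0615),-np.sin(.4)*np.sin(.0615),np.cos(.4)])
go(c0,.0615,.4);s=observe();print(s['position'],s['tool_rot'],s['force'],proj(d,s['position']),proj(d2,s['position']))
cv2.imwrite('pics/s3z.png',cv2.resize(d2['image'][150:260,180:320],None,fx=5,fy=5))"
```

```text
clock: 3.15
position: [0.5442, -0.062, 0.0832]
tool_rot: [3.133, -0.398, 0.056]
force: [1.1, 0.4, 0.0]
grip_width: -0.0002
(np.float64(270.9833399996496), np.float64(272.31510399487973))
shift mm [-1.32  0.27 15.25] turn deg [ 0.61  0.08 -0.26]
tool z [ 0.389  0.024 -0.921]
[ 0.54428042 -0.06186579  0.08356436] [ 3.13275562 -0.39867121  0.05663282] [-0.03520473 -0.18960111 -0.18280015] (np.float64(273.9015815187286), np.float64(286.5770828504859)) (np.float64(247.01481657155597), np.float64(212.4155284751194))
```

View pics/w3.png

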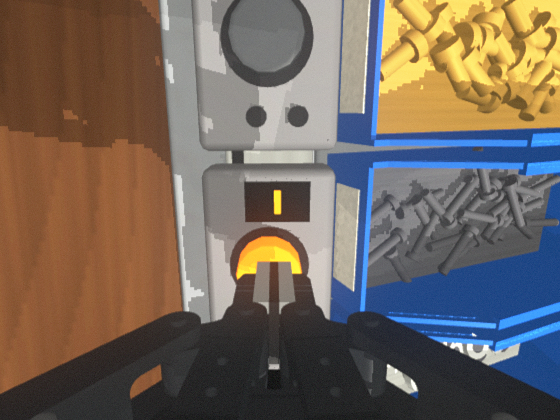

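View pics/s3z.png

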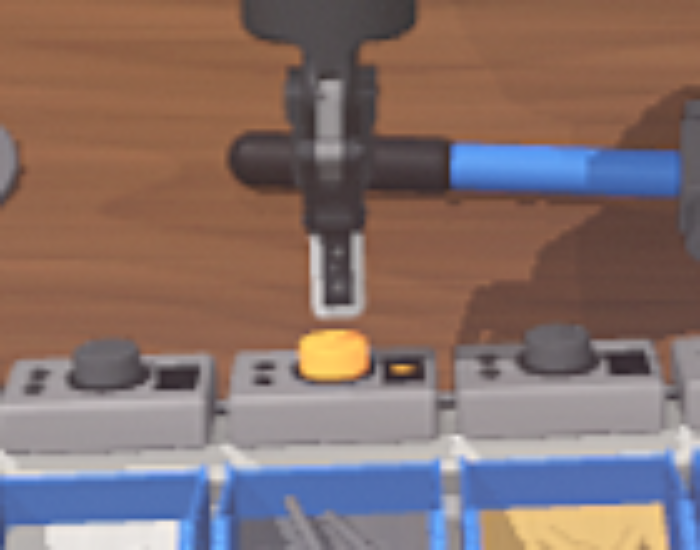

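The fingers are over the amber cap with a gap to spare. I'll press slowly and read the force at each step.

```bash
python3 -m pendant '[{"dx":-1,"dy":0,"dz":4,"ax":0,"ay":0,"az":0,"claw":0},{"dx":-1,"dy":0,"dz":8,"ax":0,"ay":0,"az":0,"claw":0},{"dx":-1,"dy":0,"dz":12,"ax":0,"ay":0,"az":0,"claw":0},{"dx":-1,"dy":0,"dz":15,"ax":0,"ay":0,"az":0,"claw":0},{"dx":-1,"dy":0,"dz":17,"ax":0,"ay":0,"az":0,"claw":0},{"dx":-1,"dy":0,"dz":18,"ax":0,"ay":0,"az":0,"claw":0},{"dx":-1,"dy":0,"dz":18,"ax":0,"ay":0,"az":0,"claw":0},{"dx":-1,"dy":0,"dz":18,"ax":0,"ay":0,"az":0,"claw":0}]'
python3 -c "
from m import *
from mv import *
d=grab('scene','s4');w=grab('wrist','w4');s=observe()
print(s['position'],s['force'],s['force']@Ro.from_euler('xyz',s['tool_rot']).as_matrix())
cv2.imwrite('pics/s4z.png',cv2.resize(d['image'][150:260,180:320],None,fx=5,fy=5))"
```

```text
clock: 3.92
position: [0.5505, -0.0614, 0.0661]
tool_rot: [3.133, -0.399, 0.057]
force: [-0.2, -1.6, 5.5]
grip_width: -0.0
[ 0.55045436 -0.0613545   0.06613243] [ 0.14444107 -1.07395729  5.83210838] [ 2.34026013  1.12653985 -5.33308786]
```

View pics/s4z.png

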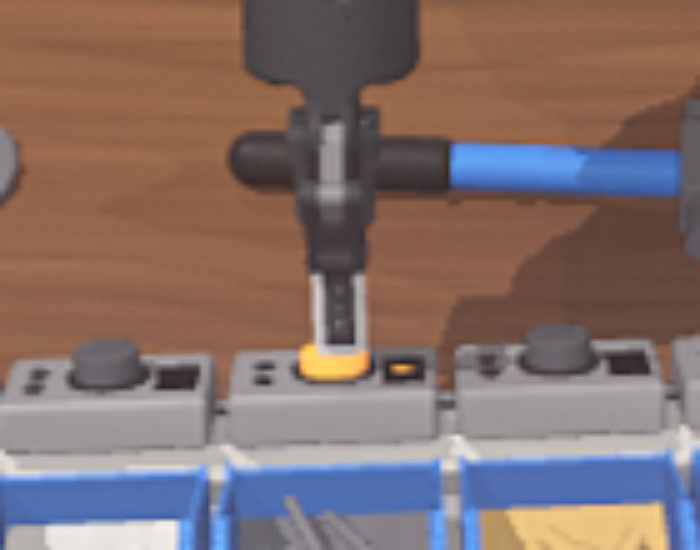

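The cap is being depressed at about 5.3 N, which means about 4–5 mm. I'll go 2.5 mm deeper and hold, then retract.

```bash
python3 -m pendant '[{"dx":0,"dy":0,"dz":1.5,"ax":0,"ay":0,"az":0,"claw":0},{"dx":0,"dy":0,"dz":2.5,"ax":0,"ay":0,"az":0,"claw":0},{"dx":0,"dy":0,"dz":2.5,"ax":0,"ay":0,"az":0,"claw":0},{"dx":0,"dy":0,"dz":2.5,"ax":0,"ay":0,"az":0,"claw":0}]'
python3 -c "
from mv import *
s=observe();print(s['position'],s['force']@Ro.from_euler('xyz',s['tool_rot']).as_matrix())"
python3 -m pendant '[{"dx":0,"dy":0,"dz":2.5,"ax":0,"ay":0,"az":0,"claw":0},{"dx":0,"dy":0,"dz":2.5,"ax":0,"ay":0,"az":0,"claw":0}]'
python3 -c "
from mv import *
s=observe();print(s['position'],s['force']@Ro.from_euler('xyz',s['tool_rot']).as_matrix())"
```

```text
clock: 4.35
position: [0.5514, -0.0613, 0.0638]
tool_rot: [3.133, -0.399, 0.057]
force: [-1.4, -1.1, 6.8]
grip_width: -0.0001
[ 0.55141167 -0.06130598  0.06384325] [ 1.27487731  1.09553196 -6.78955387]
clock: 4.52
position: [0.5524, -0.0612, 0.0614]
tool_rot: [3.133, -0.399, 0.057]
force: [-1.8, -1.8, 9.1]
grip_width: -0.0
[ 0.55244462 -0.06121336  0.06142693] [ 1.76561492  1.75250817 -9.15944464]
```

```bash
python3 -m pendant '[{"dx":0,"dy":0,"dz":-4,"ax":0,"ay":0,"az":0,"claw":0},{"dx":0,"dy":0,"dz":-10,"ax":0,"ay":0,"az":0,"claw":0},{"dx":0,"dy":0,"dz":-22,"ax":0,"ay":0,"az":0,"claw":0},{"dx":0,"dy":0,"dz":-40,"ax":0,"ay":0,"az":0,"claw":0},{"dx":0,"dy":0,"dz":-65,"ax":0,"ay":0,"az":0,"claw":0},{"dx":0,"dy":0,"dz":-90,"ax":0,"ay":0,"az":0,"claw":0},{"dx":0,"dy":0,"dz":-90,"ax":0,"ay":0,"az":0,"claw":0}]'
python3 -c "
from mv import *
d=grab('scene','s5');w=grab('wrist','w5')
cv2.imwrite('pics/s5z.png',cv2.resize(d['image'][150:260,180:320],None,fx=5,fy=5))
go([.535,-.35,.2],-.45,0)"
```

```text
clock: 5.1
position: [0.5167, -0.0618, 0.1459]
tool_rot: [3.133, -0.399, 0.059]
force: [0.1, -0.2, -0.3]
grip_width: -0.0001
shift mm [ 22.35 288.37 -47.  ] turn deg [ -5.33 -22.56  28.56]
tool z [-0. -0. -1.]
```

View pics/s5z.png

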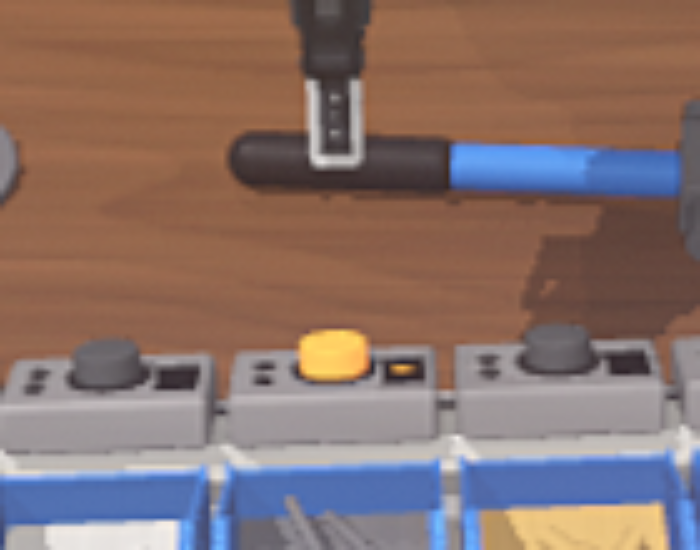

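View pics/w5.png

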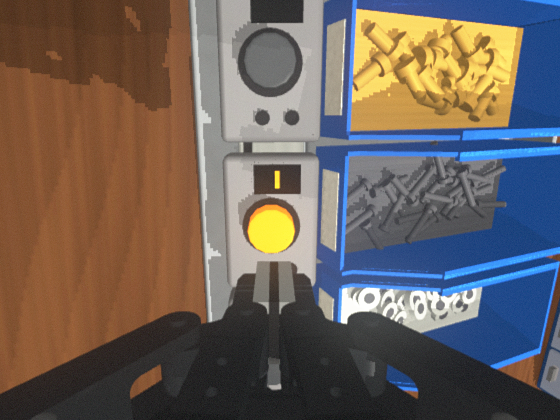

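The button has sprung back. Next I move over to the blue button.

```bash
python3 -m pendant '[{"dx":0,"dy":15,"dz":-20,"ax":0,"ay":-2,"az":2,"claw":0},{"dx":5,"dy":45,"dz":-35,"ax":-1,"ay":-5,"az":6,"claw":0},{"dx":10,"dy":80,"dz":-47,"ax":-1.5,"ay":-8,"az":10,"claw":0},{"dx":14,"dy":115,"dz":-47,"ax":-2.5,"ay":-11,"az":14,"claw":0},{"dx":18,"dy":150,"dz":-47,"ax":-3.5,"ay":-14.5,"az":18,"claw":0},{"dx":22,"dy":185,"dz":-47,"ax":-4,"ay":-18,"az":22,"claw":0},{"dx":22,"dy":220,"dz":-47,"ax":-5,"ay":-21,"az":26,"claw":0},{"dx":22,"dy":255,"dz":-47,"ax":-5.3,"ay":-22.5,"az":28.6,"claw":0},{"dx":22,"dy":288,"dz":-47,"ax":-5.3,"ay":-22.5,"az":28.6,"claw":0},{"dx":22,"dy":288,"dz":-47,"ax":-5.3,"ay":-22.5,"az":28.6,"claw":0}]'
python3 -c "
from m import *
from mv import *
d=grab('wrist','w6')
print(proj(d,np.array([.535,-.386,.074])))
go([.535,-.386,.11],-.45,0)"
```

```text
clock: 6.03
position: [0.5338, -0.3569, 0.1958]
tool_rot: [3.138, 0.002, -0.458]
force: [-0.5, 0.2, -0.4]
grip_width: 0.0001
(np.float64(294.39763071029), np.float64(245.24290174521164))
shift mm [15.37 28.86 85.97] turn deg [ 0.12  0.13 -0.33]
tool z [-0. -0. -1.]
```

View pics/w6.png

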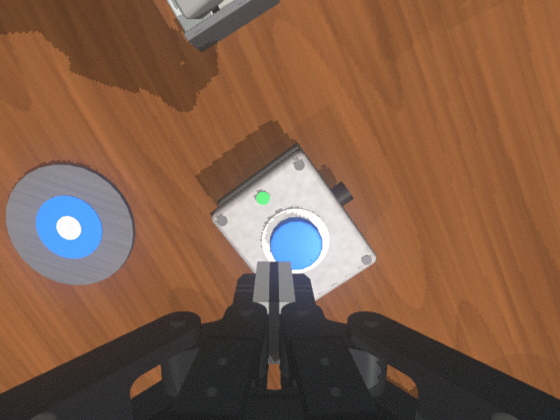

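The blue button is at about (296,245) against a prediction of (294,245), so the estimate holds. I descend to about 20 mm above the cap.

```bash
python3 -m pendant '[{"dx":5,"dy":9,"dz":15,"ax":0,"ay":0,"az":0,"claw":0},{"dx":10,"dy":18,"dz":35,"ax":0,"ay":0,"az":0,"claw":0},{"dx":16,"dy":29,"dz":55,"ax":0,"ay":0,"az":0,"claw":0},{"dx":16,"dy":29,"dz":75,"ax":0,"ay":0,"az":0,"claw":0},{"dx":16,"dy":29,"dz":95,"ax":0,"ay":0,"az":0,"claw":0},{"dx":16,"dy":29,"dz":101,"ax":0,"ay":0,"az":0,"claw":0},{"dx":16,"dy":29,"dz":101,"ax":0,"ay":0,"az":0,"claw":0},{"dx":16,"dy":29,"dz":101,"ax":0,"ay":0,"az":0,"claw":0}]'
python3 -c "
from m import *
from mv import *
d=grab('scene','s7');w=grab('wrist','w7')
a=cv2.resize(d['image'][160:260,50:170],None,fx=4.2,fy=4.2)
b=cv2.resize(w['image'],(560,420))[:, 130:420]
cv2.imwrite('pics/z7.png',np.hstack([a,b]))
go([.535,-.386,.074],-.45,0);print(observe()['force'])"
```

```text
clock: 6.75
position: [0.537, -0.382, 0.0972]
tool_rot: [-3.141, 0.001, -0.449]
force: [0.9, -0.0, 0.8]
grip_width: -0.0
shift mm [-0.49  4.21 24.22] turn deg [ 0.   -0.02  0.01]
tool z [-0. -0. -1.]
[-0.37951631 -0.49261586  0.6324592 ]
```

View pics/z7.png

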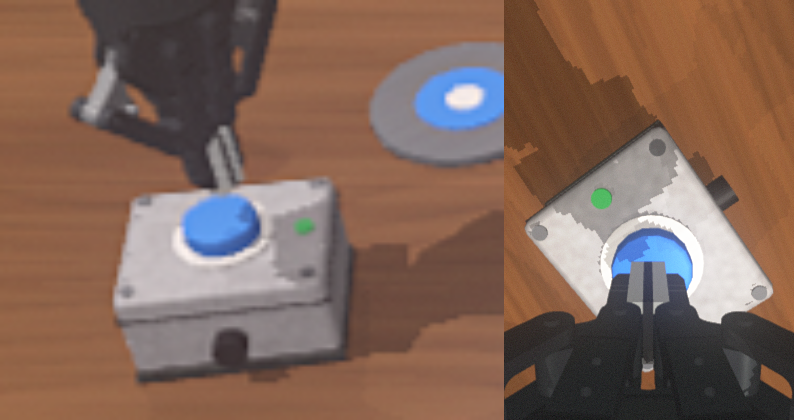

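```bash
python3 -m pendant '[{"dx":0,"dy":3,"dz":6,"ax":0,"ay":0,"az":0,"claw":0},{"dx":0,"dy":3,"dz":12,"ax":0,"ay":0,"az":0,"claw":0},{"dx":0,"dy":3,"dz":17,"ax":0,"ay":0,"az":0,"claw":0},{"dx":0,"dy":3,"dz":21,"ax":0,"ay":0,"az":0,"claw":0},{"dx":0,"dy":3,"dz":24,"ax":0,"ay":0,"az":0,"claw":0},{"dx":0,"dy":3,"dz":26,"ax":0,"ay":0,"az":0,"claw":0},{"dx":0,"dy":3,"dz":27,"ax":0,"ay":0,"az":0,"claw":0},{"dx":0,"dy":3,"dz":27,"ax":0,"ay":0,"az":0,"claw":0}]'
python3 -c "
from mv import *
grab('scene','s8');s=observe();print(s['position'],s['force'])"
```

```text
clock: 7.52
position: [0.5352, -0.385, 0.07]
tool_rot: [-3.141, 0.002, -0.45]
force: [-4.0, 0.9, 5.2]
grip_width: 0.0003
[ 0.53520909 -0.38495073  0.07023631] [-3.17095519  1.24044337  3.40172067]
```

```bash
python3 -m pendant '[{"dx":0,"dy":0,"dz":1,"ax":0,"ay":0,"az":0,"claw":0},{"dx":0,"dy":0,"dz":2,"ax":0,"ay":0,"az":0,"claw":0},{"dx":0,"dy":0,"dz":3,"ax":0,"ay":0,"az":0,"claw":0},{"dx":0,"dy":0,"dz":3,"ax":0,"ay":0,"az":0,"claw":0},{"dx":0,"dy":0,"dz":3,"ax":0,"ay":0,"az":0,"claw":0}]'
python3 -c "
from mv import *
d=grab('scene','s9');s=observe();print(s['position'],s['force'])
cv2.imwrite('pics/z9.png',cv2.resize(d['image'][160:260,50:170],None,fx=4.2,fy=4.2))"
```

```text
clock: 7.98
position: [0.5353, -0.385, 0.0674]
tool_rot: [-3.141, 0.001, -0.45]
force: [-4.7, 2.1, 6.4]
grip_width: -0.0001
[ 0.53534029 -0.38500891  0.06742251] [-3.84021936  0.66159935  6.96710663]
```

View pics/z9.png

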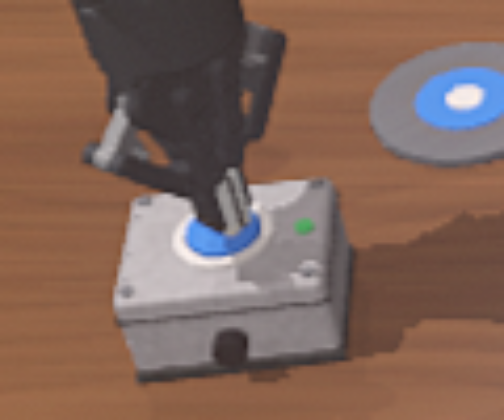

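The blue cap is pressed at about 6.7 N, roughly 6–7 mm down, and the box hasn't moved. I'll retract straight up.

```bash
python3 -m pendant '[{"dx":0,"dy":0,"dz":-4,"ax":0,"ay":0,"az":0,"claw":0},{"dx":0,"dy":0,"dz":-10,"ax":0,"ay":0,"az":0,"claw":0},{"dx":0,"dy":0,"dz":-22,"ax":0,"ay":0,"az":0,"claw":0},{"dx":0,"dy":0,"dz":-45,"ax":0,"ay":0,"az":0,"claw":0},{"dx":-10,"dy":0,"dz":-75,"ax":0,"ay":0,"az":0,"claw":0},{"dx":-25,"dy":0,"dz":-105,"ax":0,"ay":0,"az":0,"claw":0},{"dx":-45,"dy":0,"dz":-135,"ax":0,"ay":0,"az":0,"claw":0},{"dx":-65,"dy":0,"dz":-160,"ax":0,"ay":0,"az":0,"claw":0},{"dx":-70,"dy":0,"dz":-165,"ax":0,"ay":0,"az":0,"claw":0},{"dx":-70,"dy":0,"dz":-165,"ax":0,"ay":0,"az":0,"claw":0}]'
python3 -m pendant '[{"dx":0,"dy":0,"dz":0,"ax":0,"ay":0,"az":0,"claw":0},{"dx":0,"dy":0,"dz":0,"ax":0,"ay":0,"az":0,"claw":0}]'
python3 -c "
from mv import *
d=grab('scene','s10');o=cv2.imread('pics/scene0.png')
a=cv2.absdiff(o,d['image']);m=(a.max(2)>40).astype('uint8')*255
cv2.imwrite('pics/z10.png',np.hstack([cv2.resize(d['image'],(480,360)),cv2.resize(cv2.cvtColor(m,8),(300,225)).repeat(1,0) if 0 else cv2.copyMakeBorder(cv2.resize(cv2.cvtColor(m,8),(320,240)),0,120,0,0,0)]))
c,s2=__import__('m').blob(d,(98,130,80),(125,255,255),(85,200,120,228));print(c,s2)
c,s2=__import__('m').blob(d,(12,140,150),(32,255,255),(232,210,262,232));print(c,s2,observe()['force'])"
```

```text
clock: 8.87
position: [0.4723, -0.3549, 0.2351]
tool_rot: [3.14, -0.002, -0.45]
force: [-0.1, -0.8, -0.3]
grip_width: 0.0001
clock: 9.03
position: [0.4726, -0.3548, 0.2314]
tool_rot: [-3.141, 0.002, -0.45]
force: [0.3, -1.0, -0.2]
grip_width: 0.0002
[102.26262626 213.43434343] [ 94 207  18  14 198]
[246.056 220.48 ] [240 216  14  10 125] [ 0.42878913 -0.78577242 -0.26119528]
```

View pics/z10.png

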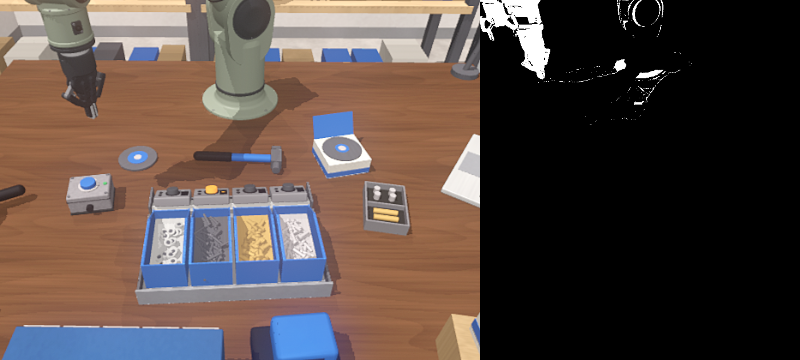

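Only the arm and its shadow differ from the first picture. Both buttons are back at their original pixels, and the hand is clear.

```bash
python3 -c "
from workcell import job_done;print(job_done())"
```

```text
the job is handed in; nothing more can be done
None
```

I pressed the lit amber button first, then the blue order button, both with the closed fingertips. The hand is now clear and the job is handed in, at about 9 s on the robot's clock.

- **Amber button:** I pressed it along its tilted axis. The force was about 5 N at first, then peaked at about 9 N, close to full travel. That peak was deeper than I meant, because I sent one move twice as a relative shift. It was still about 9 N, far below the force limits.
- **Blue button:** I pressed it straight down to about 7 N, 6–7 mm deep. A sideways force of about 4–5 N showed on the fingers while pressing, but the box did not move.
- **Last checks:** Compared with the first scene picture, only the arm and its shadow changed. Both buttons are back at their starting pixels, to within 0.1 px. The force reading is about 1 N or less, which is the sensor noise.

The module display and the box's green light looked the same after the presses. That the presses registered is therefore judged from depth and force, not from any signal.

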